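Open the entry-phone hub for its battery change

TASK

The blue entry-phone hub needs a new battery: loosen the two black captive thumbscrews on its white cover, one after the other, until each comes up against its loose stop, then lift the cover off by its handle, keeping it level. Never wrench at a cover that is still held. Set it down gently, right way up, flat inside the black mail tray and let go; leave the ornaments and other things along the back edge where they are.

Things in the scene. Friction and masses are not known exactly. Their poses are not given: they have to be found in the camera images.
- hub: blue entry-phone hub housing, 200 x 124 x 50 mm, fixed to the cabinet; an open-topped box (6 mm walls) closed by the white cover. Origin at the centre of its underside, x along its 200 mm length, z up
- cover: loose white cover, 0.3 to 0.5 kg: plate 200 (x) x 124 (y) x 6 mm on two 18 mm deep ribs along its length that drop 3 mm clear inside the housing. Origin at the centre of the ribs' underside (24 mm below the plate's top face), x along its length, z up. Closed, the plate lies on the housing's rim, its origin 32 mm above the cabinet
- handle (a point): centre of the cover's aluminium bridge handle: a bar 52 mm long (along the cover's x), 16 mm wide (y), 14 mm high, at the cover's middle; 29 mm above the plate's top face, 53 mm above the cover's underside (with 15 mm between plate and bar, two posts under its ends). Axes as the cover's
- screw_a_knob (a point): centre of one captive thumbscrew's black round knurled knob (40 mm diameter, 31 mm tall, foot 3 mm above the cover's top face), fixed to the cover, 75 mm from the handle's centre along the cover's length. Both screws turn anticlockwise from above to loosen (friction 0.04 N m) and do not rise; a hidden foot stays hooked until nearly at the firm loose stop, felt as a jump in turning moment
- screw_b_knob (a point): centre of the other captive thumbscrew's black round knurled knob (40 mm diameter, 31 mm tall, foot 3 mm above the cover's top face), fixed to the cover, 75 mm from the handle's centre along the cover's length. Each stop lies an unseen 2.25 to 2.6 rad from the start, more than a wrist can turn, and fingers may slip a little: let go and take hold again
- tray: black plastic mail tray, fixed, outside 262 (x) x 192 (y) x 32 mm, 5 mm walls and floor, open at the top; origin at the centre of its underside, x along its length
- diffuser: frosted glass diffuser bottle, capped, 60 mm across and 125 mm tall; origin at the centre of its underside; leave it alone
- bell: white ceramic bell figurine, 68 mm across and 95 mm tall; origin at the centre of its underside; leave it alone
- key_cover: orange hard silicone key cover lying flat, 45 x 75 x 16 mm; origin at the centre of its underside; leave it alone
- clip: steel bulldog clip gripping nothing, lying flat, 45 x 62 x 14 mm; origin at the centre of its jaw's underside; leave it alone
Things that resemble listed ones, but are neither listed nor needed, are in the scene too. Of the things shaped like the cover, the white one is meant.

How it is judged:
On the way:
1. the cover is lifted clear of the hub, level, by the gripper (z of cover in the frame of hub above 0.075 m and angle between cover's own z axis and vertical below 0.35 rad and contact force between the fingers and cover above 0.5 N), for 0.1 s.
At the end, for the whole second after the job is handed in: The cover lies at rest, right way up and flat (within 3.5 degrees) on the floor of the mail tray (its underside within 5 mm of the tray's floor), inside its walls, and has been let go (z of cover in the frame of tray between 0.001 and 0.01 m and angle between cover's own z axis and vertical below 0.06 rad and horizontal distance between cover and tray below 0.06 m and linear speed of cover below 0.02 m/s and contact force between cover and tray above 0.5 N and contact force between the fingers and cover below 0.05 N); the robot touches nothing.
It fails at once if the cover is wrenched or pressed against the hub with more than 70 N (contact force between cover and hub above 70 N).
It fails at once if the cover is tipped by more than 30 degrees (angle between cover's own z axis and vertical above 0.52 rad).
It fails at once if the cover is dropped (falls unheld faster than 0.5 m/s, about 13 mm) (linear speed of cover above 0.5 m/s and contact force between the fingers and cover below 0.1 N).
It fails at once if the cover is banged into the tray with more than 80 N (contact force between cover and tray above 80 N).
It fails at once if a thing along the back edge is moved by more than 15 mm (distance of any of diffuser, bell, key_cover, clip from where it was at the start of the episode above 0.015 m).
It also fails if it takes over 72 s, if anything falls off the work surface, if the arm or the gripper's body presses on something with over 40 N, if the wrist force passes 120 N, or if a joint passes its speed limit or range.

ROBOT

A 6-joint arm with a two-finger parallel gripper is mounted at the origin on the work surface. World frame = base frame: x ahead of the robot, y to its left, z up, the work surface at z = 0. Lengths are in m, angles in rad, forces in N, time in s.
With the tool pointing down it reaches from about 0.225 to 0.875 m from the base axis. Payload 3.4 kg.
Tool frame: the origin (TCP) lies midway between the tips of the shut fingers; the grasp point (between the pads) lies 19 mm behind it (manip.pinch_z is the distance from the TCP to the grasp point, in m); z points along the fingers, y is the line along which they close (so a half turn about z gives the same grasp; the last joint's range is limited). The gripper opens to 85 mm and grips with 20 to 120 N. Pads are 22 mm wide; open, the fingers measure 114 mm over their backs; the gripper's body (76 mm by 85 mm) begins 54 mm behind the grasp point. The pads swing forward as they close: fully open they stand 13 mm farther back than shut.
Start: joints at [-1.39, 0.276, 1.505, -0, 1.361, -0.121], TCP at [0.171, -0.549, 0.231] pointing down, gripper open.
Joint ranges: [-2.89, 2.89], [-0.75, 2.08], [0.22, 2.7], [-1.18, 4.32], [0.11, 2.71], [-2.7, 2.7]. Speed limits (rad/s): [2.57, 2.57, 3.14, 3.14, 3.14, 3.14].

INTERFACE

Orientations are given as a unit quaternion [w, x, y, z].
In Python, from rig import manip gives the robot as it stands.
- The arm moves only by the tool carry_out, never from a script. Its arguments are lists of equal length, an entry for each row: "delta_pos": the shift along the tool's x, y, z scaled (see below), a list of three; "turn": the turn, a rotation vector about the tool's x, y, z scaled (see below), a list of three; "claw": the closure, from -1 (fully open) to 1 (shut). A call has 1 to 12 rows; each row is the pose to reach, as a shift and turn from the pose commanded when the call began, along the tool's axes at that moment; what a row does not reach only later rows make up. The controller multiplies each number of a shift by 400 mm and each number of a turn by 30 degrees. A row lasts 1/10 s, in which the tool goes at most 50 mm and 8.59 degrees, less where a joint would pass 70% of its speed; a pose out of reach is approached as far as the arm can. A call with a number of a shift or a turn outside -1 to 1 is refused whole. A call with a gripper value outside its range is refused whole. The fingers move at their own pace and stop on an object; "force" is the grip in N (left out, the last holds). Time passes only in rows, so rows that repeat a pose let the fingers close. It gives the time, the measured TCP pose, the force, the opening and the grip force at its end, in the units of the state.
- manip.get_state(): the state, without advancing time (a new reading comes with each control period).
- manip.get_image(name): name is "scene" or "top" or "wrist"; returns a dict with "image" (420x560x3 uint8, red, green, blue), "z_map" (420x560 float32, m along the optical axis (not along the pixel's ray), 0 where there is no reading), "fx", "fy", "cx", "cy" (pixels), "world_to_cam" (4x4, takes a point from world to camera coordinates). Camera axes: x right, y down, z forward; pixel columns grow to the right and rows downward; lengths in m; the calibration is good to about 2 mm. The wrist camera is an equidistant fisheye: a pixel r from the principal point sees the ray r / f radians off the axis. A picture is of the moment at which its call begins.
- manip.sign_off(): hands the job in; it is judged then, once.
Trained networks look in the newest picture that a camera, given by its name, has taken for a name from the list of things; names that differ only in an ending like _2 or _b are one class to them, and where a whole thing is asked for, a point or a joint stands for the part that bears it (a point fixed in the world has none). Each returns a list of dicts, best first, with "score" (0 to 1); they miss things now and then, are a little off and sometimes report something else, mostly with a low value. They report only what shows in the picture. A call takes as long as a camera call. They do not tell look-alikes from the thing itself.
- manip.spot_in(camera, query): "point" ([x, y, z] in m, in world coordinates, good to about 4 mm: the middle of the surface that is visible of it).
- manip.place_of(camera, query): "point" ([x, y, z] in m, in world coordinates, good to about 4 mm: a listed point, or the origin of a listed thing).
The state is a dict: "clock": time; "qpos": joint angles; "qd": joint speeds; "effort": joint torques, N m; "position": TCP position; "ee_rot": TCP orientation; "contact_force": force on the tool from outside, world axes, zero at the start; "moment": the same for the moment, N m; "width": finger opening in m; "gripper_force": force on a finger pad.
Only numpy, scipy, OpenCV 4.12 (cv2) and the standard library are available. Lean on these libraries where they do the work, as an engineer would, in place of code of your own. Each camera call takes 0.05 s, during which the arm holds its last target. There are 200 camera calls.

## Working session

There is one attempt and no reset: what is moved stays moved. The work goes in short steps, Python scripts to look and compute and a tool call to move; the robot and the scene stay as the last step left them, time stands still between calls to the robot, and variables do not carry over. Pictures are saved under pics/ and viewed, at most 10 in all, crops included, and the job is handed in when it is done.

Besides the shell and the picture viewer there is one more tool, called after ">>>" as name(argument=value, ...) on one line, values as JSON. carry_out: Moves the arm, as the interface text tells. Shifts and turns lie within -1 to 1; 1 stands for 400 mm of shift or 30 degrees of turn. Its arguments: {"type":"object","properties":{"delta_pos":{"type":"array","items":{"type":"array","items":{"type":"number","minimum":-1,"maximum":1}}},"turn":{"type":"array","items":{"type":"array","items":{"type":"number","minimum":-1,"maximum":1}}},"claw":{"type":"array","items":{"type":"number"}},"force":{"type":"number"}},"required":["delta_pos","turn","claw"]}

```bash
mkdir -p pics
python3 - <<'E'
from rig import manip
import cv2,numpy as np
s=manip.get_state();print({k:np.round(v,3).tolist() for k,v in s.items()})
for c in ["top","scene"]:
    im=manip.get_image(c);cv2.imwrite(f"pics/{c}0.png",im["image"][:,:,::-1])
    for q in ["hub","cover","handle","screw_a_knob","tray"]:
        print(c,q,[(np.round(d["point"],3).tolist(),round(d["score"],2)) for d in manip.place_of(c,q)][:5])
E
```

```text
{'clock': 0.0, 'qpos': [-1.39, 0.277, 1.506, -0.0, 1.361, -0.121], 'qd': [-0.0, -0.0, -0.0, 0.001, 0.0, 0.0], 'effort': [0.0, -41.678, -24.581, 0.0, 0.011, 0.0], 'position': [0.171, -0.548, 0.23], 'ee_rot': [-0.001, 0.989, 0.15, -0.0], 'contact_force': [0.132, 0.348, 0.105], 'moment': [0.045, 0.022, 0.032], 'gripper_force': 0.0, 'width': 0.086}
top hub []
top cover [([0.222, 0.276, 0.002], 0.91), ([0.536, -0.167, 0.035], 0.76), ([0.255, -0.276, 0.002], 0.61), ([0.501, -0.432, -0.002], 0.59)]
top handle [([0.259, -0.272, 0.051], 0.94), ([0.531, -0.17, 0.087], 0.92), ([0.221, 0.276, 0.058], 0.89), ([0.5, -0.435, 0.055], 0.81)]
top screw_a_knob [([0.577, -0.449, 0.044], 0.88), ([0.276, -0.202, 0.042], 0.79), ([0.598, -0.144, 0.072], 0.77), ([0.294, 0.283, 0.043], 0.76)]
top tray [([0.505, 0.197, 0.0], 0.58), ([0.758, -0.07, -0.001], 0.58)]
scene hub []
scene cover [([0.259, -0.28, -0.002], 0.9), ([0.221, 0.275, 0.004], 0.77), ([0.503, -0.431, -0.001], 0.69), ([0.53, -0.168, 0.034], 0.58)]
scene handle [([0.258, -0.274, 0.053], 0.96), ([0.223, 0.279, 0.051], 0.91), ([0.5, -0.43, 0.052], 0.7), ([0.532, -0.166, 0.084], 0.58)]
scene screw_a_knob [([0.296, 0.286, 0.043], 0.81), ([0.578, -0.448, 0.038], 0.72), ([0.605, -0.144, 0.073], 0.64), ([0.273, -0.203, 0.046], 0.56)]
scene tray [([0.503, 0.202, 0.002], 0.57)]
```

View pics/top0.png

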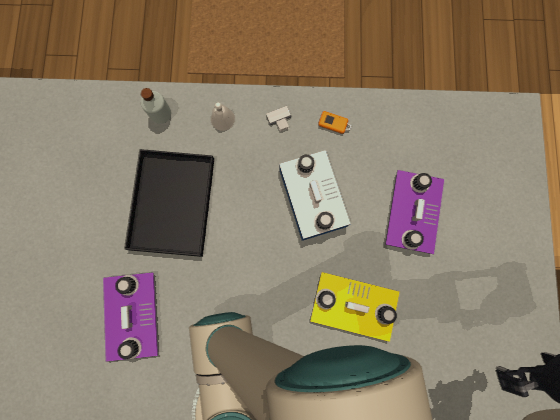

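View pics/scene0.png

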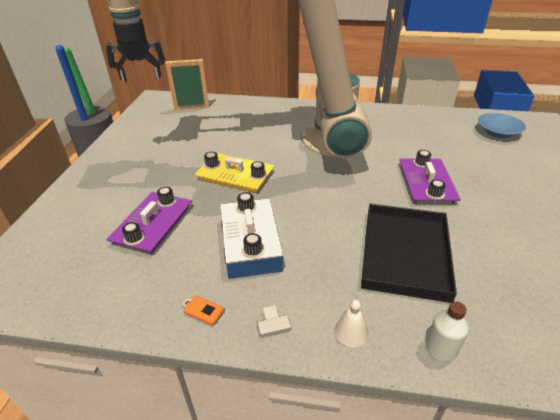

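Top view: the white cover is at (316,193) on the blue hub. The look-alikes are purple (416,212), purple (130,316) and yellow (355,307). Only the one at (316,193) is white and sits on the blue housing. The black tray is at (172,203). I'll confirm with a crop and measure it from depth.

```bash
cat > h.py <<'E'
from rig import manip
import cv2,numpy as np
def cloud(c):
    im=manip.get_image(c);z=im["z_map"].astype(float);v,u=np.indices(z.shape)
    P=np.stack([(u-im["cx"])/im["fx"]*z,(v-im["cy"])/im["fy"]*z,z],-1)
    T=np.linalg.inv(im["world_to_cam"]);W=P@T[:3,:3].T+T[:3,3];W[z==0]=np.nan
    return im["image"],W
def st():
    s=manip.get_state();print({k:np.round(s[k],3).tolist() for k in ["clock","qpos","position","ee_rot","contact_force","moment","width","gripper_force"]})
E
python3 - <<'E'
from h import *
img,W=cloud("top")
cv2.imwrite("pics/crop.png",cv2.resize(img[135:260,110:370],None,fx=3,fy=3,interpolation=cv2.INTER_CUBIC)[:,:,::-1])
x,y,z=np.moveaxis(W,-1,0)
near=np.hypot(x-.533,y+.168)<.13
def rect(m,n):
    p=np.c_[x[m],y[m]].astype(np.float32);print(n,len(p),np.median(z[m]),cv2.minAreaRect(p))
rect(near&(z>.045),"cover all");rect(near&(z>.05)&(z<.062),"plate")
m=near&(z>.08)&(z<.1);print("z hi",np.nanmax(z[near]))
rect(m,"tops")
for n,m in[("knobs",near&(z>.082)&(np.hypot(x-.533,y+.168)>.05)),("handle",near&(z>.08)&(np.hypot(x-.533,y+.168)<.04))]:
    c,l,s,ce=cv2.connectedComponentsWithStats(m.astype(np.uint8))
    for i in range(1,c):
        if s[i,4]>8: rect(l==i,n)
t=(np.abs(x-.505)<.17)&(np.abs(y-.2)<.14)
rect(t&(z>.024)&(z<.04),"tray rim")
for q in ["handle","screw_a_knob","tray","bell","clip","diffuser","key_cover"]:
    print(q,[(np.round(d["point"],4).tolist(),round(d["score"],2)) for d in manip.place_of("top",q)])
E
```

```text
cover all 3890 0.05609742099940451 ((0.5301336646080017, -0.16780242323875427), (0.20027796924114227, 0.12423674017190933), 18.820411682128906)
plate 3224 0.055665808118129156 ((0.5301555395126343, -0.1678205281496048), (0.2002386897802353, 0.12421337515115738), 18.808671951293945)
z hi 0.09647830129334878
tops 584 0.09007018824952867 ((0.5297275185585022, -0.16732484102249146), (0.18782655894756317, 0.039962224662303925), 18.837209701538086)
knobs 212 0.08942010008038809 ((0.6011798977851868, -0.14324986934661865), (0.038640253245830536, 0.039041806012392044), 13.829468727111816)
knobs 219 0.09002875620329565 ((0.45853233337402344, -0.1917354315519333), (0.03880219906568527, 0.03777157887816429), 44.794368743896484)
handle 147 0.09093021325697836 ((0.5296417474746704, -0.16745443642139435), (0.05180511996150017, 0.015666857361793518), 18.258316040039062)
tray rim 841 0.030851570982680654 ((0.5044363141059875, 0.20022429525852203), (0.1935584843158722, 0.2632978856563568), 86.36109924316406)
handle [([0.5317, -0.1689, 0.0862], 0.77), ([0.504, -0.4362, 0.0523], 0.7), ([0.2214, 0.2759, 0.0554], 0.68), ([0.258, -0.2755, 0.055], 0.59)]
screw_a_knob [([0.2942, 0.2824, 0.042], 0.92), ([0.2741, -0.2026, 0.0437], 0.81), ([0.6007, -0.1457, 0.0735], 0.68), ([0.5799, -0.445, 0.0446], 0.61)]
tray [([0.5046, 0.1956, -0.0], 0.78)]
bell [([0.7448, 0.0818, 0.0025], 0.73)]
clip [([0.7565, -0.0739, 0.0007], 0.84), ([0.7587, 0.2491, 0.0008], 0.41)]
diffuser [([0.7545, 0.2468, -0.0008], 0.67)]
key_cover [([0.7478, -0.2236, 0.0008], 0.91), ([0.7568, -0.0732, 0.0024], 0.18)]
```

View pics/crop.png

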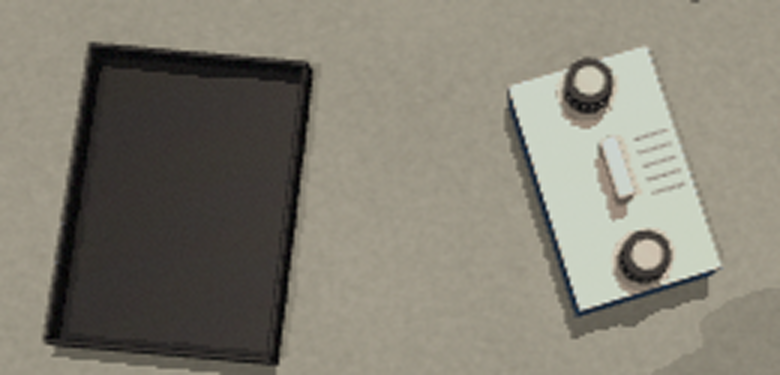

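The crop confirms it: white plate, two black knobs, blue housing, yaw 18.8°. Moving above the nearer knob (0.459,-0.192).

>>> carry_out(delta_pos=[[0.953,-0.639,0.15],[0.953,-0.639,0.15],[0.953,-0.639,0.15],[0.953,-0.639,0.15],[0.953,-0.639,0.15],[0.953,-0.639,0.15],[0.953,-0.639,0.15],[0.953,-0.639,0.15],[0.953,-0.639,0.15],[0.953,-0.639,0.15],[0.953,-0.639,0.15],[0.953,-0.639,0.15]], turn=[[0,0,0],[0,0,0],[0,0,0],[0,0,0],[0,0,0],[0,0,0],[0,0,0],[0,0,0],[0,0,0],[0,0,0],[0,0,0],[0,0,0]], claw=[-0.4,-0.4,-0.4,-0.4,-0.4,-0.4,-0.4,-0.4,-0.4,-0.4,-0.4,-0.4], force=40)

```text
clock: 2.2
position: [0.4585, -0.1924, 0.1714]
ee_rot: [0.0, 0.989, 0.151, -0.0]
contact_force: [-1.5, 0.4, -0.7]
width: 0.0596
gripper_force: 0.0
```

```bash
cat >> h.py <<'E'
from scipy.spatial.transform import Rotation as R
def to(p,yaw):
    s=manip.get_state();w,a,b,c=s["ee_rot"];r=R.from_quat([a,b,c,w])
    g=R.from_euler("z",yaw,degrees=True)*R.from_euler("x",180,degrees=True)
    t=(r.inv()*g).as_rotvec(degrees=True)
    X=r.as_matrix()[:,0]
    print("yaw",np.degrees(np.arctan2(X[1],X[0])).round(2),"d",(r.inv().apply(np.array(p)-s["position"])/.4).round(4),"turn",(t/30).round(3))
E
python3 - <<'E'
from h import *
st();print(manip.pinch_z);to([.4587,-.1918,.062],18.8)
for c in["wrist"]:
  print([(np.round(d["point"],4).tolist(),round(d["score"],2)) for d in manip.place_of(c,"screw_a_knob")])
E
```

```text
{'clock': 2.2, 'qpos': [-0.536, 0.203, 1.763, -0.001, 1.176, 0.733], 'position': [0.458, -0.192, 0.171], 'ee_rot': [0.0, 0.989, 0.151, -0.0], 'contact_force': [-1.525, 0.419, -0.668], 'moment': [-0.006, -0.038, -0.036], 'width': 0.06, 'gripper_force': 0.0}
0.0187
yaw 17.32 d [ 0.0012 -0.0016  0.2735] turn [ 0.002  0.002 -0.049]Traceback (most recent call last):
  File "<stdin>", line 4, in <module>
ValueError: no camera of that name has taken a picture
```

>>> carry_out(delta_pos=[[0.001,-0.001,0.1],[0.001,-0.001,0.2],[0.001,-0.001,0.25],[0.001,-0.001,0.278],[0.001,-0.001,0.278],[0.001,-0.001,0.278],[0.001,-0.001,0.278],[0.001,-0.001,0.278],[0.001,-0.001,0.278],[0.001,-0.001,0.278]], turn=[[0,0,0],[0,0,0],[0,0,0],[0,0,0],[0,0,0],[0,0,0],[0,0,0],[0,0,0],[0,0,0],[0,0,0]], claw=[-0.4,-0.4,-0.4,-0.4,-0.4,0.3,0.3,0.3,0.3,0.3], force=40)

```text
clock: 3.2
position: [0.4601, -0.1926, 0.0616]
ee_rot: [0.002, 0.989, 0.151, 0.001]
contact_force: [-2.2, -3.2, 6.1]
width: 0.0392
gripper_force: 40.6
```

Run:
```python
from h import *
st();to([.4587,-.1918,.062],18.8)
```

```text
{'clock': 3.2, 'qpos': [-0.535, 0.322, 1.916, -0.002, 0.9, 0.735], 'position': [0.46, -0.193, 0.062], 'ee_rot': [0.002, 0.989, 0.151, 0.001], 'contact_force': [-2.221, -3.151, 6.113], 'moment': [-0.547, 0.304, -0.032], 'width': 0.039, 'gripper_force': 40.606}
yaw 17.34 d [-0.0029 -0.0029 -0.001 ] turn [ 0.007 -0.003 -0.049]
```

>>> carry_out(delta_pos=[[0,0,0],[0,0,0],[0,0,0],[0,0,0],[0,0,0]], turn=[[0,0,-0.25],[0,0,-0.5],[0,0,-0.75],[0,0,-1],[0,0,-1]], claw=[0.3,0.3,0.3,0.3,0.3])

```text
clock: 3.7
position: [0.4606, -0.1932, 0.0616]
ee_rot: [0.003, 0.915, 0.403, 0.001]
contact_force: [-0.7, -4.6, 5.0]
width: 0.0388
gripper_force: 40.8
```

Run:
```python
from h import *
st();to([.4587,-.1918,.062],18.8)
```

```text
{'clock': 3.7, 'qpos': [-0.535, 0.322, 1.916, -0.003, 0.899, 0.209], 'position': [0.461, -0.193, 0.062], 'ee_rot': [0.003, 0.915, 0.403, 0.001], 'contact_force': [-0.677, -4.558, 5.001], 'moment': [-0.77, 0.259, 0.038], 'width': 0.039, 'gripper_force': 40.757}
yaw 47.49 d [-0.0005 -0.0059 -0.001 ] turn [ 0.011 -0.     0.956]
```

>>> carry_out(delta_pos=[[0,0,0],[0,0,0],[0,0,0],[0,0,0]], turn=[[0,0,-0.25],[0,0,-0.5],[0,0,-0.75],[0,0,-1]], claw=[0.3,0.3,0.3,0.3])

```text
clock: 4.1
position: [0.4613, -0.1933, 0.0616]
ee_rot: [0.003, 0.779, 0.627, 0.0]
contact_force: [1.1, -5.1, 4.3]
width: 0.0389
gripper_force: 40.6
```

>>> carry_out(delta_pos=[[0,0,0],[0,0,0],[0,0,0],[0,0,0]], turn=[[0,0,-0.25],[0,0,-0.5],[0,0,-0.75],[0,0,-1]], claw=[0.3,0.3,0.3,0.3])

```text
clock: 4.5
position: [0.462, -0.1931, 0.0616]
ee_rot: [0.004, 0.59, 0.807, 0.0]
contact_force: [1.7, -3.0, 2.6]
width: 0.0388
gripper_force: 40.6
```

>>> carry_out(delta_pos=[[0,0,0],[0,0,0],[0,0,0],[0,0,0],[0,0,0]], turn=[[0,0,-0.25],[0,0,-0.5],[0,0,-0.75],[0,0,-1],[0,0,-1]], claw=[0.3,0.3,0.3,0.3,0.3])

```text
clock: 5.0
position: [0.4624, -0.1924, 0.0616]
ee_rot: [0.004, 0.364, 0.931, -0.0]
contact_force: [4.8, -1.6, 5.5]
width: 0.0391
gripper_force: 40.6
```

Run:
```python
from h import *
st();to([.4587,-.1918,.062],18.8)
```

```text
{'clock': 5.0, 'qpos': [-0.534, 0.323, 1.915, 0.001, 0.897, -1.36], 'position': [0.462, -0.192, 0.062], 'ee_rot': [0.004, 0.364, 0.931, -0.0], 'contact_force': [4.803, -1.636, 5.45], 'moment': [-0.156, -0.7, 0.046], 'width': 0.039, 'gripper_force': 40.637}
yaw 137.27 d [ 0.0078 -0.0051 -0.001 ] turn [1.700e-02 3.000e-03 3.949e+00]
```

>>> carry_out(delta_pos=[[0,0,0],[0,0,0],[0,0,0],[0,0,0]], turn=[[0,0,-0.15],[0,0,-0.3],[0,0,-0.45],[0,0,-0.5]], claw=[0.3,0.3,0.3,0.3])

```text
clock: 5.4
position: [0.4623, -0.1921, 0.0616]
ee_rot: [0.004, 0.242, 0.97, -0.0]
contact_force: [3.9, -2.0, 5.9]
width: 0.0386
gripper_force: 40.7
```

Run:
```python
from h import *
st();to([.4587,-.1918,.062],18.8)
```

```text
{'clock': 5.4, 'qpos': [-0.534, 0.323, 1.915, 0.002, 0.897, -1.618], 'position': [0.462, -0.192, 0.062], 'ee_rot': [0.004, 0.242, 0.97, -0.0], 'contact_force': [3.92, -2.007, 5.874], 'moment': [-0.273, -0.563, -1.13], 'width': 0.039, 'gripper_force': 40.745}
yaw 152.05 d [ 0.0082 -0.0035 -0.001 ] turn [1.700e-02 4.000e-03 4.442e+00]
```

>>> carry_out(delta_pos=[[0,0,0],[0,0,0],[0,0,0],[0,0,0]], turn=[[0,0,-0.15],[0,0,-0.3],[0,0,-0.3],[0,0,-0.3]], claw=[0.3,0.3,0.3,0.3])

```text
clock: 5.8
position: [0.4593, -0.1911, 0.0615]
ee_rot: [0.0, 0.164, 0.986, -0.0]
contact_force: [-1.2, 0.4, 10.2]
width: 0.0386
gripper_force: 41.4
```

Run:
```python
from h import *
st();to([.4587,-.1918,.062],18.8)
```

```text
{'clock': 5.8, 'qpos': [-0.534, 0.322, 1.917, 0.0, 0.902, -1.775], 'position': [0.459, -0.191, 0.061], 'ee_rot': [0.0, 0.164, 0.986, -0.0], 'contact_force': [-1.193, 0.39, 10.204], 'moment': [-0.043, 0.273, -0.09], 'width': 0.039, 'gripper_force': 41.361}
yaw 161.11 d [ 0.001  -0.0021 -0.0013] turn [2.000e-03 1.000e-03 4.744e+00]
```

The turning moment jumped at about 135°, and beyond that the fingers only slipped, so this screw is at its stop. Releasing, unwinding the wrist and moving to the other knob.

>>> carry_out(delta_pos=[[0,0,0],[0,0,0],[0,0,0],[0,0,-0.1],[0,0,-0.2],[0,0,-0.25],[-0.1,0.076,-0.25],[-0.2,0.152,-0.25],[-0.297,0.228,-0.25],[-0.297,0.228,-0.25]], turn=[[0,0,0],[0,0,0],[0,0,0],[0,0,0],[0,0,0],[0,0,0.2],[0,0,0.4],[0,0,0.6],[0,0,0.8],[0,0,1]], claw=[-0.4,-0.4,-0.4,-0.4,-0.4,-0.4,-0.4,-0.4,-0.4,-0.4])

```text
clock: 6.8
position: [0.6065, -0.1409, 0.159]
ee_rot: [0.001, 0.413, 0.911, 0.001]
contact_force: [-1.9, -0.1, -0.7]
width: 0.0599
gripper_force: 0.0
```

>>> carry_out(delta_pos=[[0,0,0],[0,0,0],[0,0,0],[0,0,0]], turn=[[0,0,0.25],[0,0,0.5],[0,0,0.75],[0,0,1]], claw=[-0.4,-0.4,-0.4,-0.4])

```text
clock: 7.2
position: [0.6004, -0.1425, 0.1592]
ee_rot: [-0.001, 0.636, 0.771, -0.0]
contact_force: [-0.2, -0.5, 0.0]
width: 0.0597
gripper_force: 0.0
```

>>> carry_out(delta_pos=[[0,0,0],[0,0,0],[0,0,0],[0,0,0]], turn=[[0,0,0.25],[0,0,0.5],[0,0,0.75],[0,0,1]], claw=[-0.4,-0.4,-0.4,-0.4])

```text
clock: 7.6
position: [0.6004, -0.1426, 0.1593]
ee_rot: [-0.001, 0.814, 0.58, -0.001]
contact_force: [0.3, 0.9, 0.9]
width: 0.0599
gripper_force: 0.0
```

>>> carry_out(delta_pos=[[0,0,0],[0,0,0],[0,0,0],[0,0,0],[0,0,0]], turn=[[0,0,0.25],[0,0,0.5],[0,0,0.75],[0,0,1],[0,0,1]], claw=[-0.4,-0.4,-0.4,-0.4,-0.4])

```text
clock: 8.1
position: [0.6004, -0.1427, 0.1594]
ee_rot: [-0.001, 0.936, 0.352, -0.001]
contact_force: [0.1, -0.6, 0.2]
width: 0.0601
gripper_force: 0.0
```

Run:
```python
from h import *
st();to([.6013,-.1434,.0605],40)
img,W=cloud("wrist") if 0 else (manip.get_image("wrist")["image"],0)
cv2.imwrite("pics/w1.png",img[:,:,::-1])
print([(np.round(d["point"],4).tolist(),round(d["score"],2)) for d in manip.place_of("wrist","screw_a_knob")])
```

```text
{'clock': 8.1, 'qpos': [-0.346, 0.385, 1.523, -0.0, 1.235, 0.505], 'position': [0.6, -0.143, 0.159], 'ee_rot': [-0.001, 0.936, 0.352, -0.001], 'contact_force': [0.125, -0.636, 0.205], 'moment': [-0.086, -0.007, -0.016], 'width': 0.06, 'gripper_force': 0.0}
yaw 41.27 d [0.0006 0.0032 0.2472] turn [-0.003  0.002  0.042]
[([0.2774, -0.2015, 0.0441], 0.94), ([0.6033, -0.1454, 0.075], 0.86), ([0.4584, -0.192, 0.0733], 0.23)]
```

>>> carry_out(delta_pos=[[0.001,0.004,0.1],[0.001,0.004,0.2],[0.001,0.004,0.246],[0.001,0.004,0.246],[0.001,0.004,0.246],[0.001,0.004,0.246],[0.001,0.004,0.246],[0.001,0.004,0.246],[0.001,0.004,0.246]], turn=[[0,0,0],[0,0,0],[0,0,0],[0,0,0],[0,0,0],[0,0,0],[0,0,0],[0,0,0],[0,0,0]], claw=[-0.4,-0.4,-0.4,-0.4,0.3,0.3,0.3,0.3,0.3], force=40)

```text
clock: 9.1
position: [0.603, -0.144, 0.063]
ee_rot: [0.001, 0.936, 0.353, 0.001]
contact_force: [-1.4, 1.2, 4.7]
width: 0.0388
gripper_force: 40.9
```

Run:
```python
from h import *
st()
```

```text
{'clock': 9.1, 'qpos': [-0.347, 0.472, 1.644, -0.0, 1.023, 0.503], 'position': [0.603, -0.144, 0.063], 'ee_rot': [0.001, 0.936, 0.353, 0.001], 'contact_force': [-1.399, 1.167, 4.708], 'moment': [0.209, 0.266, 0.031], 'width': 0.039, 'gripper_force': 40.868}
```

>>> carry_out(delta_pos=[[0,0,0],[0,0,0],[0,0,0],[0,0,0]], turn=[[0,0,-0.25],[0,0,-0.5],[0,0,-0.75],[0,0,-1]], claw=[0.3,0.3,0.3,0.3])

```text
clock: 9.5
position: [0.6034, -0.1443, 0.063]
ee_rot: [0.001, 0.811, 0.585, 0.001]
contact_force: [-0.2, 0.1, 3.6]
width: 0.0387
gripper_force: 40.8
```

Run:
```python
from h import *
st()
```

```text
{'clock': 9.5, 'qpos': [-0.347, 0.473, 1.643, -0.0, 1.023, -0.026], 'position': [0.603, -0.144, 0.063], 'ee_rot': [0.001, 0.811, 0.585, 0.001], 'contact_force': [-0.172, 0.055, 3.644], 'moment': [0.101, 0.091, -0.01], 'width': 0.039, 'gripper_force': 40.85}
```

>>> carry_out(delta_pos=[[0,0,0],[0,0,0],[0,0,0],[0,0,0]], turn=[[0,0,-0.25],[0,0,-0.5],[0,0,-0.75],[0,0,-1]], claw=[0.3,0.3,0.3,0.3])

```text
clock: 9.9
position: [0.6039, -0.1444, 0.063]
ee_rot: [0.002, 0.632, 0.775, 0.001]
contact_force: [0.6, 0.4, 3.3]
width: 0.0389
gripper_force: 40.8
```

>>> carry_out(delta_pos=[[0,0,0],[0,0,0],[0,0,0],[0,0,0]], turn=[[0,0,-0.25],[0,0,-0.5],[0,0,-0.75],[0,0,-1]], claw=[0.3,0.3,0.3,0.3])

```text
clock: 10.3
position: [0.6043, -0.1442, 0.063]
ee_rot: [0.002, 0.41, 0.912, 0.001]
contact_force: [2.2, 1.1, 2.4]
width: 0.0388
gripper_force: 40.8
```

>>> carry_out(delta_pos=[[0,0,0],[0,0,0],[0,0,0],[0,0,0],[0,0,0]], turn=[[0,0,-0.25],[0,0,-0.5],[0,0,-0.75],[0,0,-1],[0,0,-1]], claw=[0.3,0.3,0.3,0.3,0.3])

```text
clock: 10.8
position: [0.6046, -0.1438, 0.063]
ee_rot: [0.003, 0.163, 0.987, 0.0]
contact_force: [3.6, 2.0, 3.3]
width: 0.0388
gripper_force: 40.8
```

Run:
```python
from h import *
st()
```

```text
{'clock': 10.8, 'qpos': [-0.346, 0.473, 1.643, 0.002, 1.021, -1.591], 'position': [0.605, -0.144, 0.063], 'ee_rot': [0.003, 0.163, 0.987, 0.0], 'contact_force': [3.621, 2.028, 3.251], 'moment': [0.483, -0.462, 0.048], 'width': 0.039, 'gripper_force': 40.798}
```

>>> carry_out(delta_pos=[[0,0,0],[0,0,0],[0,0,0],[0,0,0]], turn=[[0,0,-0.15],[0,0,-0.3],[0,0,-0.45],[0,0,-0.5]], claw=[0.3,0.3,0.3,0.3])

```text
clock: 11.2
position: [0.6046, -0.1435, 0.063]
ee_rot: [0.003, 0.033, 0.999, 0.0]
contact_force: [4.2, 3.4, 4.3]
width: 0.0388
gripper_force: 40.9
```

Run:
```python
from h import *
st()
```

```text
{'clock': 11.2, 'qpos': [-0.346, 0.473, 1.643, 0.002, 1.021, -1.851], 'position': [0.605, -0.144, 0.063], 'ee_rot': [0.003, 0.033, 0.999, 0.0], 'contact_force': [4.182, 3.355, 4.279], 'moment': [0.678, -0.636, -0.041], 'width': 0.039, 'gripper_force': 40.939}
```

>>> carry_out(delta_pos=[[0,0,0],[0,0,0],[0,0,0]], turn=[[0,0,-0.15],[0,0,-0.25],[0,0,-0.25]], claw=[0.3,0.3,0.3])

```text
clock: 11.5
position: [0.6038, -0.1433, 0.063]
ee_rot: [0.002, -0.031, 1.0, 0.0]
contact_force: [2.8, 4.3, 6.1]
width: 0.039
gripper_force: 41.1
```

Run:
```python
from h import *
st()
```

```text
{'clock': 11.5, 'qpos': [-0.346, 0.473, 1.643, 0.002, 1.023, -1.98], 'position': [0.604, -0.143, 0.063], 'ee_rot': [0.002, -0.031, 1.0, 0.0], 'contact_force': [2.82, 4.298, 6.106], 'moment': [0.717, -0.316, -0.253], 'width': 0.039, 'gripper_force': 41.085}
```

>>> carry_out(delta_pos=[[0,0,0],[0,0,0],[0,0,0]], turn=[[0,0,-0.15],[0,0,-0.25],[0,0,-0.25]], claw=[0.3,0.3,0.3])

```text
clock: 11.8
position: [0.6049, -0.1422, 0.063]
ee_rot: [0.003, -0.095, 0.996, 0.001]
contact_force: [3.8, 6.7, 4.9]
width: 0.0384
gripper_force: 41.0
```

Run:
```python
from h import *
st()
```

```text
{'clock': 11.8, 'qpos': [-0.346, 0.473, 1.643, 0.006, 1.021, -2.109], 'position': [0.605, -0.142, 0.063], 'ee_rot': [0.003, -0.095, 0.996, 0.001], 'contact_force': [3.776, 6.668, 4.946], 'moment': [1.124, -0.772, -1.065], 'width': 0.038, 'gripper_force': 41.035}
```

>>> carry_out(delta_pos=[[0,0,0],[0,0,0],[0,0,0]], turn=[[0,0,-0.1],[0,0,-0.2],[0,0,-0.2]], claw=[0.3,0.3,0.3])

```text
clock: 12.1
position: [0.6056, -0.142, 0.063]
ee_rot: [0.004, -0.147, 0.989, 0.001]
contact_force: [6.8, 7.6, 3.6]
width: 0.0393
gripper_force: 41.0
```

Run:
```python
from h import *
st();to([.530,-.1676,.17],198.8)
```

```text
{'clock': 12.1, 'qpos': [-0.345, 0.473, 1.642, 0.007, 1.02, -2.215], 'position': [0.606, -0.142, 0.063], 'ee_rot': [0.004, -0.147, 0.989, 0.001], 'contact_force': [6.784, 7.569, 3.577], 'moment': [1.221, -0.942, -0.655], 'width': 0.039, 'gripper_force': 41.016}
yaw -163.06 d [ 0.1973 -0.006  -0.2691] turn [ 0.002  0.015 -0.062]
```

Second screw is at its stop too (moment of about -1 N m, then slipping). Going above the handle.

>>> carry_out(delta_pos=[[0,0,0],[0,0,0],[0,0,0],[0,0,-0.1],[0,0,-0.2],[0,0,-0.25],[0.1,0,-0.25],[0.19,-0.003,-0.25],[0.19,-0.003,-0.25],[0.19,-0.003,-0.25],[0.19,-0.003,-0.25]], turn=[[0,0,0],[0,0,0],[0,0,0],[0,0,0],[0,0,0],[0,0,0],[0,0,-0.06],[0,0,-0.06],[0,0,-0.06],[0,0,-0.06],[0,0,-0.06]], claw=[-0.4,-0.4,-0.4,-0.4,-0.4,-0.4,-0.4,-0.4,-0.4,-0.4,-0.4])

```text
clock: 13.2
position: [0.5309, -0.1678, 0.1617]
ee_rot: [0.0, -0.166, 0.986, -0.0]
contact_force: [-0.1, 0.4, 0.3]
width: 0.06
gripper_force: 0.0
```

Run:
```python
from h import *
st();to([.5298,-.1676,.068],198.8)
cv2.imwrite("pics/w2.png",manip.get_image("wrist")["image"][:,:,::-1])
print([(np.round(d["point"],4).tolist(),round(d["score"],2)) for d in manip.place_of("wrist","handle")])
```

```text
{'clock': 13.2, 'qpos': [-0.431, 0.296, 1.656, 0.0, 1.188, -2.335], 'position': [0.531, -0.168, 0.162], 'ee_rot': [0.0, -0.166, 0.986, -0.0], 'contact_force': [-0.143, 0.421, 0.28], 'moment': [-0.046, 0.044, 0.007], 'width': 0.06, 'gripper_force': 0.0}
yaw -160.94 d [0.0027 0.0017 0.2343] turn [-0.001  0.001  0.009]
[([0.5007, -0.4295, 0.0528], 0.74), ([0.5319, -0.1699, 0.0848], 0.64)]
```

View pics/w2.png

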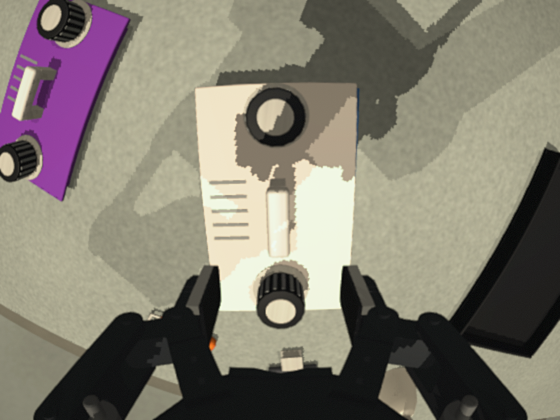

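The wrist view shows the white cover square to the fingers, with the handle centred at about (278,217). Descending and gripping it.

>>> carry_out(delta_pos=[[0.002,0.002,0.1],[0.002,0.002,0.2],[0.002,0.002,0.239],[0.002,0.002,0.239],[0.002,0.002,0.239],[0.002,0.002,0.239],[0.002,0.002,0.239],[0.002,0.002,0.239],[0.002,0.002,0.239],[0.002,0.002,0.239],[0.002,0.002,0.239]], turn=[[0,0,0],[0,0,0],[0,0,0],[0,0,0],[0,0,0],[0,0,0],[0,0,0],[0,0,0],[0,0,0],[0,0,0],[0,0,0]], claw=[-0.4,-0.4,-0.4,-0.4,0.8,0.8,0.8,0.8,0.8,0.8,0.8], force=70)

```text
clock: 14.4
position: [0.5306, -0.1681, 0.0678]
ee_rot: [0.002, -0.166, 0.986, -0.001]
contact_force: [0.6, -1.8, 6.0]
width: 0.0148
gripper_force: 69.6
```

>>> carry_out(delta_pos=[[0,0,-0.003],[0,0,-0.007],[0,0,-0.01],[0,0,-0.01]], turn=[[0,0,0],[0,0,0],[0,0,0],[0,0,0]], claw=[0.8,0.8,0.8,0.8])

```text
clock: 14.8
position: [0.5297, -0.1671, 0.0698]
ee_rot: [0.001, -0.165, 0.986, -0.0]
contact_force: [4.2, -1.4, -6.0]
width: 0.0145
gripper_force: 68.4
```

Run:
```python
from h import *
st()
```

```text
{'clock': 14.8, 'qpos': [-0.431, 0.384, 1.782, 0.001, 0.974, -2.335], 'position': [0.53, -0.167, 0.07], 'ee_rot': [0.001, -0.165, 0.986, -0.0], 'contact_force': [4.242, -1.353, -5.967], 'moment': [-0.361, -0.883, -0.224], 'width': 0.014, 'gripper_force': 68.374}
```

>>> carry_out(delta_pos=[[0,0,-0.005],[0,0,-0.01],[0,0,-0.015],[0,0,-0.015]], turn=[[0,0,0],[0,0,0],[0,0,0],[0,0,0]], claw=[0.8,0.8,0.8,0.8])

```text
clock: 15.2
position: [0.5295, -0.1671, 0.0764]
ee_rot: [0.0, -0.166, 0.986, -0.0]
contact_force: [5.3, -1.1, -6.7]
width: 0.0151
gripper_force: 68.6
```

Run:
```python
from h import *
st()
```

```text
{'clock': 15.2, 'qpos': [-0.431, 0.377, 1.775, 0.0, 0.989, -2.335], 'position': [0.53, -0.167, 0.076], 'ee_rot': [0.0, -0.166, 0.986, -0.0], 'contact_force': [5.259, -1.144, -6.712], 'moment': [-0.183, -1.009, -0.211], 'width': 0.015, 'gripper_force': 68.58}
```

>>> carry_out(delta_pos=[[0,0,-0.02],[0,0,-0.05],[0,0,-0.09],[0,0,-0.14],[0,0,-0.2],[0,0,-0.25],[0,0,-0.25],[0,0,-0.25]], turn=[[0,0,0],[0,0,0],[0,0,0],[0,0,0],[0,0,0],[0,0,0],[0,0,0],[0,0,0]], claw=[0.8,0.8,0.8,0.8,0.8,0.8,0.8,0.8])

```text
clock: 16.0
position: [0.5276, -0.1665, 0.1761]
ee_rot: [-0.001, -0.166, 0.986, 0.0]
contact_force: [0.4, -0.1, -3.6]
width: 0.0144
gripper_force: 69.4
```

Run:
```python
from h import *
st();to([.5044,.2002,.176],176.4)
img,W=cloud("top");cv2.imwrite("pics/t3.png",img[130:330,100:420][:,:,::-1])
x,y,z=np.moveaxis(W,-1,0)
m=(np.hypot(x-.53,y+.168)<.14)&(z>.135)&(z<.17);print(m.sum())
w=W[m];w=w[np.abs(w[:,2]-np.median(w[:,2]))<.01];A=np.c_[w[:,:2],np.ones(len(w))];k=np.linalg.lstsq(A,w[:,2],rcond=None)[0];print(k[:2],np.median(w[:,2]),cv2.minAreaRect(w[:,:2].astype(np.float32)))
```

```text
{'clock': 16.0, 'qpos': [-0.431, 0.281, 1.639, -0.0, 1.223, -2.336], 'position': [0.528, -0.166, 0.176], 'ee_rot': [-0.001, -0.166, 0.986, 0.0], 'contact_force': [0.388, -0.063, -3.639], 'moment': [-0.008, 0.066, -0.034], 'width': 0.014, 'gripper_force': 69.431}
yaw -160.88 d [-0.2455  0.8851  0.0009] turn [ 0.002 -0.004  0.757]
1738
[-0.00675557  0.00265165] 0.1640658402146663 ((0.5247074365615845, -0.16560229659080505), (0.19905415177345276, 0.1238800510764122), 19.86157989501953)
```

View pics/t3.png

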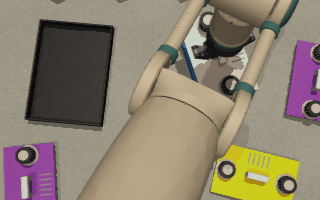

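Cover is off and level (tilt under 0.5°), with its underside at 0.140. Carrying it over the tray.

>>> carry_out(delta_pos=[[-0.01,0.04,0],[-0.03,0.11,0],[-0.055,0.2,0],[-0.083,0.3,0],[-0.11,0.4,0],[-0.14,0.5,0],[-0.166,0.6,0],[-0.194,0.7,0],[-0.22,0.79,0],[-0.236,0.85,0],[-0.246,0.885,0],[-0.246,0.885,0]], turn=[[0,0,0.03],[0,0,0.09],[0,0,0.17],[0,0,0.26],[0,0,0.34],[0,0,0.43],[0,0,0.51],[0,0,0.6],[0,0,0.68],[0,0,0.73],[0,0,0.757],[0,0,0.757]], claw=[0.8,0.8,0.8,0.8,0.8,0.8,0.8,0.8,0.8,0.8,0.8,0.8])

```text
clock: 17.25
position: [0.5045, 0.2012, 0.1743]
ee_rot: [-0.002, 0.03, 1.0, -0.0]
contact_force: [-0.6, 0.6, -3.7]
width: 0.0146
gripper_force: 69.3
```

Run:
```python
from h import *
st();to([.5044,.2002,.041],176.4)
img,W=cloud("top");x,y,z=np.moveaxis(W,-1,0)
m=(np.hypot(x-.5,y-.2)<.16)&(z>.15)&(z<.172)
w=W[m];print(len(w),np.median(w[:,2]),cv2.minAreaRect(w[:,:2].astype(np.float32)))
```

```text
{'clock': 17.25, 'qpos': [0.251, 0.269, 1.662, 0.001, 1.215, -1.26], 'position': [0.504, 0.201, 0.174], 'ee_rot': [-0.002, 0.03, 1.0, -0.0], 'contact_force': [-0.597, 0.555, -3.721], 'moment': [-0.06, 0.003, -0.034], 'width': 0.015, 'gripper_force': 69.335}
yaw 176.56 d [-0.0013 -0.0022  0.3333] turn [-0.001 -0.008  0.005]
3079 0.16231032198427764 ((0.5024207830429077, 0.2015564888715744), (0.12503287196159363, 0.20096297562122345), 87.12850952148438)
```

>>> carry_out(delta_pos=[[0,0,0.04],[0,0,0.1],[0,0,0.17],[0,0,0.23],[0,0,0.27],[0,0,0.295],[0,0,0.31],[0,0,0.315],[0,0,0.318],[0,0,0.32],[0,0,0.32]], turn=[[0,0,0],[0,0,0],[0,0,0],[0,0,0],[0,0,0],[0,0,0],[0,0,0],[0,0,0],[0,0,0],[0,0,0],[0,0,0]], claw=[0.8,0.8,0.8,0.8,0.8,0.8,0.8,0.8,0.8,0.8,0.8])

```text
clock: 18.4
position: [0.5067, 0.1997, 0.0486]
ee_rot: [0.001, 0.031, 1.0, 0.0]
contact_force: [1.0, -0.5, -3.6]
width: 0.0146
gripper_force: 69.3
```

>>> carry_out(delta_pos=[[0,0,0.002],[0,0,0.004],[0,0,0.006],[0,0,0.008],[0,0,0.01],[0,0,0.01]], turn=[[0,0,0],[0,0,0],[0,0,0],[0,0,0],[0,0,0],[0,0,0]], claw=[0.8,0.8,0.8,0.8,0.8,0.8])

```text
clock: 19.0
position: [0.5061, 0.1996, 0.0439]
ee_rot: [-0.0, 0.032, 1.0, -0.0]
contact_force: [0.1, 0.0, -3.3]
width: 0.0146
gripper_force: 69.3
```

Still carried (-3.3 N); about 3 mm to go.

>>> carry_out(delta_pos=[[0,0,0.002],[0,0,0.004],[0,0,0.006],[0,0,0.006]], turn=[[0,0,0],[0,0,0],[0,0,0],[0,0,0]], claw=[0.8,0.8,0.8,0.8])

```text
clock: 19.4
position: [0.5062, 0.1996, 0.0415]
ee_rot: [-0.0, 0.032, 1.0, -0.0]
contact_force: [-0.4, 0.1, -2.7]
width: 0.0146
gripper_force: 69.3
```

>>> carry_out(delta_pos=[[0,0,0.002],[0,0,0.004],[0,0,0.004]], turn=[[0,0,0],[0,0,0],[0,0,0]], claw=[0.8,0.8,0.8])

```text
clock: 19.7
position: [0.5064, 0.1998, 0.0409]
ee_rot: [0.0, 0.032, 1.0, 0.0]
contact_force: [-2.3, 0.1, 4.7]
width: 0.0147
gripper_force: 70.3
```

It has touched down (+4.7 N). Letting go and rising.

>>> carry_out(delta_pos=[[0,0,0],[0,0,0],[0,0,0],[0,0,0],[0,0,-0.05],[0,0,-0.15],[0,0,-0.25],[0,0,-0.35],[0,0,-0.4],[0,0,-0.4],[0,0,-0.4]], turn=[[0,0,0],[0,0,0],[0,0,0],[0,0,0],[0,0,0],[0,0,0],[0,0,0],[0,0,0],[0,0,0],[0,0,0],[0,0,0]], claw=[-0.4,-0.4,-0.4,-0.4,-0.4,-0.4,-0.4,-0.4,-0.4,-0.4,-0.4])

```text
clock: 20.8
position: [0.506, 0.1995, 0.1998]
ee_rot: [0.0, 0.032, 1.0, -0.0]
contact_force: [0.2, 0.3, -0.3]
width: 0.0599
gripper_force: 0.0
```

Run:
```python
from h import *
st()
img,W=cloud("top");x,y,z=np.moveaxis(W,-1,0)
m=(np.abs(x-.5)<.13)&(np.abs(y-.2)<.09)&(z>.02)&(z<.04)&(img.min(-1)>110)
w=W[m];A=np.c_[w[:,:2],np.ones(len(w))];print(len(w),np.median(w[:,2]),np.linalg.lstsq(A,w[:,2],rcond=None)[0],cv2.minAreaRect(w[:,:2].astype(np.float32)))
cv2.imwrite("pics/s4.png",manip.get_image("scene")["image"][:,:,::-1])
```

```text
{'clock': 20.8, 'qpos': [0.248, 0.249, 1.623, -0.0, 1.269, -1.26], 'position': [0.506, 0.2, 0.2], 'ee_rot': [0.0, 0.032, 1.0, -0.0], 'contact_force': [0.155, 0.336, -0.276], 'moment': [-0.026, 0.008, 0.001], 'width': 0.06, 'gripper_force': 0.0}
2561 0.028731582711029713 [-0.00143102 -0.00147676  0.02972669] ((0.5045512914657593, 0.2005920708179474), (0.1261923909187317, 0.19994127750396729), 86.8479232788086)
```

View pics/s4.png

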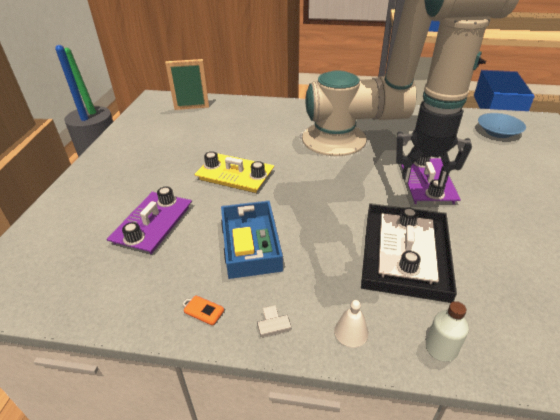

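The cover lies flat and centred in the tray at (407,247), the hub at (250,240) is open, and the ornaments haven't moved. Handing in.

```bash
python3 -c "
from rig import manip
print(manip.sign_off())"
```

```text
the job is handed in; nothing more can be done
None
```

Both screws were turned to their loose stops, and the white cover was lifted off level and now lies flat, centred and released in the black tray; the job is handed in, but no verdict came back.

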